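# Latch a vial carrier, tug-test it and turn it upside down

## Robot

A 6-joint arm with a two-finger parallel gripper is mounted at the origin on the work surface. World frame = base frame: x ahead of the robot, y to its left, z up, the work surface at z = 0. Lengths are in m, angles in rad, forces in N, time in s.
With the tool pointing down it reaches from about 0.325 to 0.875 m from the base axis. Payload 4.4 kg.
Tool frame: the origin (TCP) lies on the centre line of the jaws, within the pads' length; the fingertips stand arm.tip_extent ahead of it and the grasp point (between the pads) is the TCP (arm.tip_extent is the distance from the TCP to the fingertips, in m); z points along the fingers, y is the direction in which the jaws open and shut (so a half turn about z gives the same grasp; the last joint's range is limited). The gripper opens to 85 mm and grips with 20 to 120 N. Pads are 22 mm wide; open, the fingers measure 114 mm over their backs; the gripper's body (76 mm by 85 mm) begins 54 mm behind the grasp point. The pads swing forward as they close: fully open they stand 13 mm farther back than shut.
Start: joints at [1.036, 0.207, 1.542, -0, 1.393, -0.15], TCP at [0.215, 0.533, 0.25] pointing down, gripper open.
Joint ranges: [-2.73, 2.73], [-0.86, 2.22], [0.23, 2.46], [-1.11, 4.25], [0.08, 2.63], [-2.82, 2.82]. Speed limits (rad/s): [2.79, 2.79, 3.14, 3.14, 3.14, 3.14].

## Interface

Orientations are given as a unit quaternion [x, y, z, w].
In Python, from station import arm, viewer, job, finder gives the robot as it stands.
- The arm moves only by the tool servo_tool, never from a script. Its argument "commands" is one flat list of numbers, 7 for each row, row after row: the shift along the tool's x, y, z scaled (see below), then the turn, a rotation vector about the tool's x, y, z scaled (see below), then the opening, from 0 (shut) to 1 (fully open). In form: [tx, ty, tz, wx, wy, wz, claw, tx, ty, tz, wx, wy, wz, claw, ...]. A call has 1 to 20 rows; each row is the pose to reach, as a shift and turn from the pose commanded when the call began, along the tool's axes at that moment; what a row does not reach only later rows make up. The controller multiplies each number of a shift by 0.12 m and each number of a turn by 90 degrees. A row lasts 1/10 s, in which the tool goes at most 50 mm and 8.59 degrees, less where a joint would pass 70% of its speed; a pose out of reach is approached as far as the arm can. A call with a number of a shift or a turn outside -1 to 1 is refused whole. A call with a gripper value outside its range is refused whole. The fingers move at their own pace and stop on an object; "squeeze" is the grip in N (left out, the last holds). Time passes only in rows, so rows that repeat a pose let the fingers close. It gives the time, the measured TCP pose, the force and the opening at its end, in the units of the state.
- arm.get_obs(): the state, without advancing time (a new reading comes with each control period).
- viewer.read_camera(name): name is "side" or "top" or "wrist"; returns (picture, depth): 480x640x3 uint8, red, green, blue; 480x640 float32, m along the optical axis (not along the pixel's ray), 0 where there is no reading.
- viewer.camera_model(name): a dict with "intrinsics" (3x3 intrinsics, pixels), "R" (3x3) and "t" (3): a world point X has camera coordinates R X + t; the wrist camera has in their place "T_tool_cam" (4x4, takes a point from camera to tool coordinates, whose origin is the TCP and whose axes are the flange's). Camera axes: x right, y down, z forward; pixel columns grow to the right and rows downward; lengths in m; the calibration is good to about 2 mm. A picture is of the moment at which its call begins: read the wrist's pose just before it. camera_model takes no time and is no camera call.
- job.hand_in(): hands the job in, once; it reports no verdict.
Trained networks look in the newest picture that a camera, given by its name, has taken for a name from the list of things; names that differ only in an ending like _2 or _b are one class to them, and where a whole thing is asked for, a point or a joint stands for the part that bears it (a point fixed in the world has none). Each returns a list of dicts, best first, with "confidence" (0 to 1); they miss things now and then, are a little off and sometimes report something else, mostly with a low value. They report only what shows in the picture. A call takes as long as a camera call.
- finder.spot_in(camera, thing): "centre" ([x, y, z] in m, in the coordinates of the camera as it stood for that picture, good to about 4 mm: the middle of the surface that is visible of it).
- finder.tip_of(camera, thing): "centre" ([x, y, z] in m, in the coordinates of the camera as it stood for that picture, good to about 4 mm: a listed point, or the origin of a listed thing).
The state is a dict: "time_s": time; "joint_pos": joint angles; "joint_vel": joint speeds; "joint_efforts": joint torques, N m; "tool_pos": TCP position; "tcp_rot": TCP orientation; "contact_force": force on the tool from outside, world axes, zero at the start; "ft_torque": the same for the moment, N m; "grip_width": opening from 0.0 (shut) to 1.0 (fully open).
Only numpy, scipy, OpenCV 4.12 (cv2) and the standard library are available. Lean on these libraries where they do the work, as an engineer would, in place of code of your own. Each camera call takes 0.05 s, during which the arm holds its last target.

## Task

Press the white vial carrier fully home into its leaning cradle so that the spring catch snaps over its rib, then give the carrier a firm tug straight back along the cradle to confirm that the catch holds it. Only then turn the crank to swing the cradle over to its stop, leaving the latched carrier upside down, and let go. Leave the beaker, the steel cup and the amber bottle alone.

Things in the scene. Friction and masses are not known exactly. Their poses are not given: they have to be found in the camera images.
- carrier_grip (a point): Loose white plastic vial carrier, 0.2-0.5 kg: block 40 x 56 x 70 mm (own x, y, z), on its top a flat tab 14 mm thick (x), 36 wide (y), 40 tall, to be pinched across the 14 mm. Point: on the tab, 28 mm above the block's top, 98 above its underside. Own z points out of the cradle, leaning 35 deg from vertical to the robot's side at the start. Fully home it is at z = 58 mm of pocket; at the start about 75.
- carrier_rib (a point): Rib on the carrier's +x face, 24 mm wide, 6 tall; point: middle of its outer top edge, 44 mm below carrier_grip. At the start the rib rests on the catch's sloping top, the carrier about 17 mm proud; some 3-6 N along own -z pushes it past. Once latched, a pull along own +z lifts the carrier about 3 mm until the rib bears on the catch, which then holds; tug with 12-18 N.
- pocket (a point): Point on the axle of the aluminium cradle, midway between the posts, 135 mm above the table. Its frame turns with the cradle: z out of the cradle's mouth, y along the level axle towards the crank, x towards the catch. The stand's two posts are at y = -50..-40 and 40..50 mm and reach 159 mm above the table.
- pocket_floor (a point): Centre of the cradle's inner floor, 40 mm below pocket along its z; same axes. The pocket is 42 x 58 mm inside, walls 5 mm thick and 60 mm tall above the floor (45 mm on the catch side).
- catch: Steel spring catch, 30 mm wide, on the cradle's +x side; axes as pocket. Origin: lower edge of its nose tip, at x = 21, z = 17 mm of pocket when forward (closed); top at z = 32 mm. It slides back along +x by up to 9 mm as the carrier's rib passes (spring 2.5 N plus 0.25 N per mm) and springs forward over the rib when the carrier is home.
- crank_pin (a point): Centre of the black crank grip: freely spinning sleeve, 14 mm diameter, 50 long, parallel to the axle, on an arm 70 mm from it; arm at y = 55..61, this point at y = 88 mm of pocket (ignore its axes). Starts on the side away from the robot, 72.5 deg from straight up about the axle, goes over the top and ends 72.5 deg from up on the robot's side. Pinch it from above across its diameter.
- cradle (a joint): Turn of cradle and crank (rad): 0 at the start (stop; mouth up, leaning 35 deg to the robot's side); grows as the mouth swings to the robot's side and down, the crank grip going over the top towards the robot; 2.53 at the other stop, mouth straight down. Friction (0.3 N m, 4-6 N at the grip) holds it wherever it is left.
- beaker_rim (a point): Bystander: glass beaker, 68 mm wide, 90 mm tall; the point is the centre of its mouth.
- steel_cup_rim (a point): Bystander: plain steel cup, 56 mm wide, 85 mm tall; the point is the centre of its mouth.
- amber_bottle: Bystander: amber bottle, 60 mm wide, 120 mm tall; origin at the centre of its underside.

How it is judged:
By the outcome, as a careful person would: the job done as asked, in the order asked, and still so for the second after the job is handed in, with the robot touching nothing.
It also fails if it takes over 54 s, if anything falls off the work surface, if the arm or the gripper's body presses on something with over 40 N, if the wrist force passes 120 N, or if a joint passes its speed limit or range.

## Working session

There is one attempt and no reset: what is moved stays moved. The work goes in short steps, Python scripts to look and compute and a tool call to move; the robot and the scene stay as the last step left them, time stands still between calls to the robot, and variables do not carry over. Pictures are saved under pics/ and viewed, and the job is handed in when it is done.

Besides the shell and the picture viewer there is one more tool, called after "Emit:" as name(argument=value, ...), one argument or row to a line, values as JSON. servo_tool: Moves the arm, as the interface text tells. Its arguments: {"type":"object","properties":{"commands":{"type":"array"},"squeeze":{"type":"number"}},"required":["commands"]}

```bash
ls; mkdir -p pics
cat > h.py <<'E'
import numpy as np, cv2
from scipy.spatial.transform import Rotation as Rn
from station import arm, viewer, job, finder
np.set_printoptions(precision=4,suppress=True)
def snap(name,fn):
    p,d=viewer.read_camera(name); cv2.imwrite('pics/'+fn,p[:,:,::-1]); return p,d
def c2w(name,X,obs=None):
    m=viewer.camera_model(name); X=np.asarray(X)
    if name=='wrist':
        T=np.array(m['T_tool_cam']); o=obs or arm.get_obs()
        return Rn.from_quat(o['tcp_rot']).apply(T[:3,:3]@X+T[:3,3])+np.array(o['tool_pos'])
    R=np.array(m['R']);t=np.array(m['t']); return R.T@(X-t)
def find(name,thing,obs=None,f='tip_of'):
    r=getattr(finder,f)(name,thing)
    return [(round(q['confidence'],2),c2w(name,q['centre'],obs)) for q in r[:2]]
def px(name,d,u,v,obs=None):
    K=np.array(viewer.camera_model(name)['intrinsics']); z=d[v,u]
    return c2w(name,[(u-K[0,2])/K[0,0]*z,(v-K[1,2])/K[1,1]*z,z],obs)
E
python3 - <<'E'
from h import *
o=arm.get_obs(); print(o, arm.tip_extent)
for c in ['side','top','wrist']:
    p,d=snap(c,c+'0.png'); np.save('pics/'+c+'0.npy',d)
    m=viewer.camera_model(c); print(c,{k:np.array(v) for k,v in m.items()})
    for t in ['carrier_grip','carrier_rib','pocket','pocket_floor','catch','crank_pin']:
        print(t,find(c,t,o))
E
```

```text
pics
{'time_s': 0.0, 'joint_pos': array([ 1.0365,  0.2074,  1.543 , -0.    ,  1.3935, -0.1505]), 'joint_vel': array([ 0.0011, -0.0011, -0.0006,  0.0005, -0.0023,  0.0012]), 'joint_efforts': array([  0.0004, -38.3035, -29.16  ,  -0.0001,   0.0104,  -0.    ]), 'tool_pos': array([0.2149, 0.5325, 0.2491]), 'tcp_rot': array([ 0.1907,  0.9816, -0.0011, -0.0004]), 'contact_force': array([ 0.049 ,  0.1193, -0.1782]), 'ft_torque': array([0.0005, 0.0685, 0.0023]), 'grip_width': 0.9972755307920692} 0.019
side {'intrinsics': array([[520.8914,   0.    , 325.068 ],
       [  0.    , 520.8914, 237.9452],
       [  0.    ,   0.    ,   1.    ]]), 'R': array([[ 0.921 , -0.3893, -0.0109],
       [-0.2173, -0.4905, -0.8439],
       [ 0.3232,  0.7796, -0.5364]]), 't': array([-0.512 ,  0.2246,  1.1083])}
carrier_grip [(0.68, array([ 0.5071, -0.1809,  0.195 ]))]
carrier_rib [(0.56, array([ 0.5503, -0.1642,  0.1747]))]
pocket [(0.76, array([ 0.5559, -0.1667,  0.1344]))]
pocket_floor [(0.76, array([ 0.5718, -0.16  ,  0.1041])), (0.4, array([ 0.5082, -0.1787,  0.1925]))]
catch [(0.6, array([ 0.5612, -0.1634, 
[... 493 characters left out ...]
5525, -0.1623,  0.1718]))]
pocket [(0.78, array([ 0.5484, -0.1607,  0.1353]))]
pocket_floor [(0.69, array([ 0.5716, -0.1537,  0.0996]))]
catch [(0.72, array([ 0.5603, -0.1622,  0.1586]))]
crank_pin [(0.7, array([ 0.5765,  0.3762, -0.0015])), (0.49, array([ 0.5878, -0.0578,  0.1573]))]
wrist {'intrinsics': array([[359.3129,   0.    , 318.0459],
       [  0.    , 359.3129, 239.6627],
       [  0.    ,   0.    ,   1.    ]]), 'T_tool_cam': array([[-0.0015, -0.9557, -0.2943,  0.0755],
       [ 1.    , -0.001 , -0.0018, -0.0025],
       [ 0.0014, -0.2943,  0.9557, -0.1225],
       [ 0.    ,  0.    ,  0.    ,  1.    ]])}
carrier_grip []
carrier_rib []
pocket []
pocket_floor []
catch []
crank_pin []
```

View pics/side0.png

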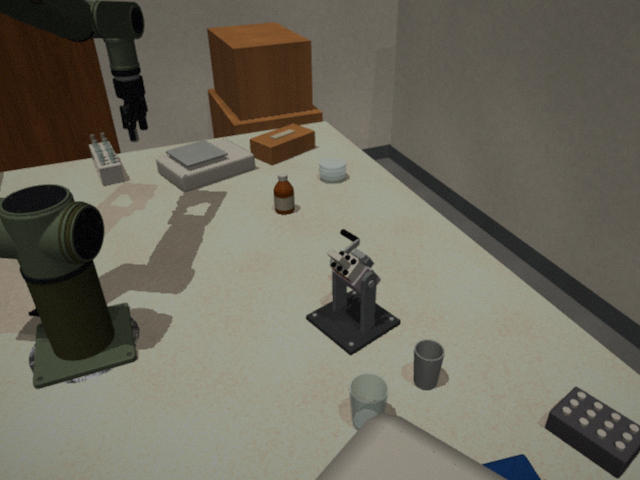

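View pics/top0.png

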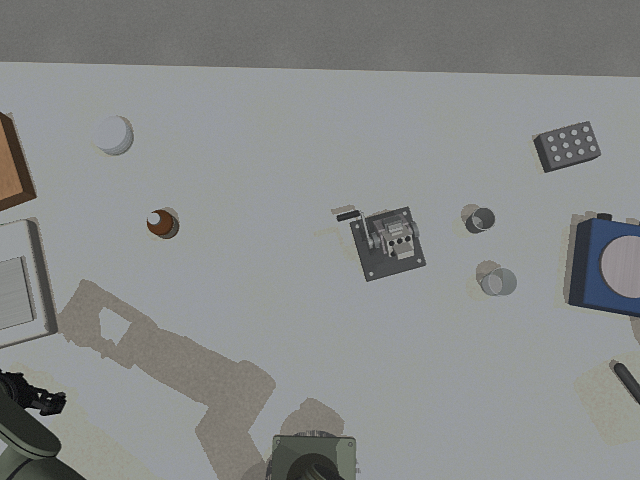

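```bash
cat >> h.py <<'E'
YAW=np.radians(17.3); PK=np.array([.553,-.164,.135])
def axes(th=0.0,yaw=None):
    yaw=YAW if yaw is None else yaw
    eh=np.array([np.cos(yaw),np.sin(yaw),0]); ey=np.array([-np.sin(yaw),np.cos(yaw),0]); ez=np.array([0,0,1.])
    a=np.radians(35)+th
    pz=-np.sin(a)*eh+np.cos(a)*ez
    return np.cross(ey,pz),ey,pz
def toolR(tilt):  # tool z down tilted: tilt=35deg -> into cradle at start ; y along +px
    px,ey,pz=axes(np.radians(tilt-35)); return Rn.from_matrix(np.c_[ey,np.cross(-pz,ey),-pz])
def plan(P,R=None,frac=1.0):
    o=arm.get_obs(); R0=Rn.from_quat(o['tcp_rot'])
    s=R0.inv().apply(np.array(P)-o['tool_pos'])/.12
    w=(R0.inv()*R).as_rotvec()/(np.pi/2) if R is not None else np.zeros(3)
    k=max(1,abs(s).max()/.98,abs(w).max()/.98)
    print('t',o['time_s'],'pos',o['tool_pos'],'F',o['contact_force'],'grip',o['grip_width'])
    print('need shift',s,'turn',w,'| dist mm',120*np.linalg.norm(s),'ang',90*np.linalg.norm(w),'k',k)
    if k>1: print('  per-call', s/k, w/k)
E
python3 - <<'E'
from h import *
print(toolR(35).as_matrix())
plan([.45,.25,.30]); plan([.448,-.196,.29],toolR(35))
d=np.load('pics/top0.npy'); print(px('top',d,160,220))
E
```

```text
[[-0.2974  0.7821  0.5476]
 [ 0.9548  0.2436  0.1706]
 [-0.      0.5736 -0.8192]]
t 1.05 pos [0.2153 0.5332 0.2503] F [-0.6241 -0.0621 -0.3648] grip 1.0001056653136928
need shift [-2.697  -1.4557 -0.4143] turn [0. 0. 0.] | dist mm 371.12008516090896 ang 0.0 k 2.752036397352503
  per-call [-0.98   -0.529  -0.1506] [0. 0. 0.]
t 1.05 pos [0.2153 0.5332 0.2503] F [-0.6241 -0.0621 -0.3648] grip 1.0001056653136928
need shift [-4.0733 -4.9082 -0.331 ] turn [-0.3629 -0.172   0.5453] | dist mm 766.4212811225707 ang 60.950550150793624 k 5.008393066280777
  per-call [-0.8133 -0.98   -0.0661] [-0.0725 -0.0343  0.1089]
[0.5748 0.3634 0.1113]
```

Emit:
servo_tool(
  commands=[-0.98,-0.53,-0.15,0,0,0.27,1,-0.98,-0.53,-0.15,0,0,0.27,1,-0.98,-0.53,-0.15,0,0,0.27,1],
)

```text
time_s: 1.35
tool_pos: [0.3018, 0.4285, 0.2687]
tcp_rot: [0.396, 0.918, 0.0, 0.0]
contact_force: [0.6, -0.8, -0.4]
grip_width: 0.997
```

Run:
```python
from h import *
plan([.45,.25,.30],toolR(0))
```

```text
t 1.35 pos [0.3018 0.4285 0.2687] F [ 0.5527 -0.7674 -0.3705] grip 0.99699052742936
need shift [-1.93   -0.1241 -0.2592] turn [0.0004 0.0004 0.2898] | dist mm 234.1553479058157 ang 26.08472130082086 k 1.9694113420189148
  per-call [-0.98   -0.063  -0.1316] [0.0002 0.0002 0.1472]
```

Emit:
servo_tool(
  commands=[-0.98,-0.2,-0.2,0,0,0.27,1,-0.98,-0.2,-0.2,0,0,0.27,1,-0.98,-0.2,-0.2,0,0,0.27,1],
)

```text
time_s: 1.65
tool_pos: [0.3665, 0.3259, 0.2935]
tcp_rot: [0.581, 0.814, 0.001, 0.001]
contact_force: [0.1, 0.6, 0.3]
grip_width: 1.004
```

Run:
```python
from h import *
plan([.448,-.196,.29],toolR(35))
```

```text
t 1.65 pos [0.3665 0.3259 0.2935] F [0.102  0.637  0.2597] grip 1.0041089194619273
need shift [-4.3347 -0.767   0.0315] turn [-0.3874 -0.0049  0.0175] | dist mm 528.2561676926073 ang 34.9048484407846 k 4.423146289796609
  per-call [-0.98   -0.1734  0.0071] [-0.0876 -0.0011  0.004 ]
```

Emit:
servo_tool(
  commands=[-0.98,-0.1,0,-0.1,0,0,1,-0.98,-0.1,0,-0.1,0,0,1,-0.98,-0.1,0,-0.1,0,0,1],
)

```text
time_s: 1.95
tool_pos: [0.3915, 0.2102, 0.2913]
tcp_rot: [0.577, 0.813, 0.063, 0.046]
contact_force: [-0.7, 0.3, -0.2]
grip_width: 1.003
```

Emit:
servo_tool(
  commands=[-0.98,-0.1,0,-0.1,0,0,1,-0.98,-0.1,0,-0.1,0,0,1,-0.98,-0.1,0,-0.1,0,0,1],
)

```text
time_s: 2.25
tool_pos: [0.4194, 0.0953, 0.2896]
tcp_rot: [0.572, 0.805, 0.127, 0.091]
contact_force: [1.4, -0.5, 0.9]
grip_width: 1.004
```

Emit:
servo_tool(
  commands=[-0.98,-0.1,-0.1,-0.1,0,0,1,-0.98,-0.1,-0.1,-0.1,0,0,1,-0.98,-0.1,-0.1,-0.1,0,0,1],
)

```text
time_s: 2.55
tool_pos: [0.4443, -0.0201, 0.2981]
tcp_rot: [0.563, 0.793, 0.19, 0.136]
contact_force: [0.1, 0.0, 0.8]
grip_width: 1.0
```

Run:
```python
from h import *
plan([.448,-.196,.29],toolR(35))
```

```text
t 2.55 pos [ 0.4443 -0.0201  0.2981] F [0.0876 0.0172 0.8353] grip 1.0002614734293545
need shift [-1.3942 -0.4343 -0.1438] turn [-0.0882 -0.0099  0.0184] | dist mm 176.08275668229615 ang 8.155453476983775 k 1.4226674531726862
  per-call [-0.98   -0.3053 -0.1011] [-0.062 -0.007  0.013]
```

Pause here for a wrist view before going on.

Run:
```python
from h import *
o=arm.get_obs(); p,d=snap('wrist','w1.png'); np.save('pics/w1.npy',d)
for t in ['carrier_grip','carrier_rib','pocket','catch','crank_pin']:
    print(t,find('wrist',t,o))
```

```text
carrier_grip []
carrier_rib [(0.81, array([ 0.5495, -0.1709,  0.1747]))]
pocket [(0.62, array([ 0.5453, -0.1671,  0.1333]))]
catch [(0.69, array([ 0.5627, -0.1667,  0.1595]))]
crank_pin [(0.56, array([ 0.5877, -0.0644,  0.1548]))]
```

View pics/w1.png

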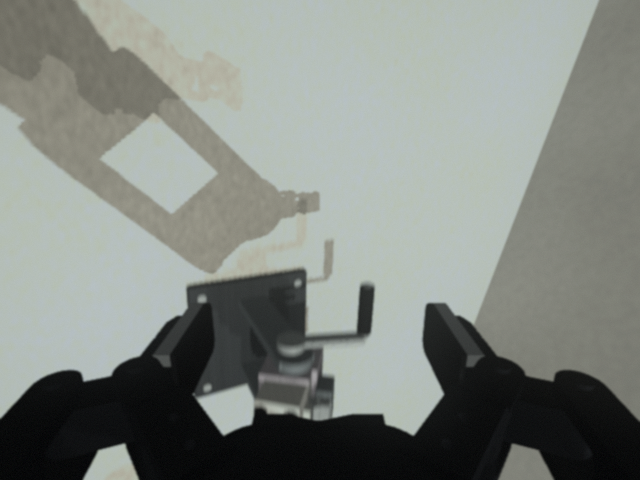

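Emit:
servo_tool(
  commands=[-0.7,-0.22,-0.07,-0.09,-0.01,0.02,1,-0.98,-0.31,-0.1,-0.09,-0.01,0.02,1,-0.98,-0.31,-0.1,-0.09,-0.01,0.02,1,-0.98,-0.31,-0.1,-0.09,-0.01,0.02,1],
)

```text
time_s: 3.25
tool_pos: [0.448, -0.1427, 0.2918]
tcp_rot: [0.566, 0.768, 0.243, 0.178]
contact_force: [-0.1, 0.2, 0.1]
grip_width: 0.998
```

Emit:
servo_tool(
  commands=[-0.41,-0.12,-0.04,0,0,0,1,-0.41,-0.12,-0.04,0,0,0,1,-0.41,-0.12,-0.04,0,0,0,1],
)

```text
time_s: 3.55
tool_pos: [0.4488, -0.1911, 0.2871]
tcp_rot: [0.565, 0.768, 0.244, 0.176]
contact_force: [0.3, 0.5, -0.4]
grip_width: 0.999
```

Run:
```python
from h import *
plan([.448,-.196,.29],toolR(35))
o=arm.get_obs(); p,d=snap('wrist','w2.png'); np.save('pics/w2.npy',d); print(o['joint_pos'])
for t in ['carrier_grip','carrier_rib','pocket','catch','crank_pin']:
    print(t,find('wrist',t,o))
```

```text
t 3.55 pos [ 0.4488 -0.1911  0.2871] F [ 0.3149  0.5138 -0.3627] grip 0.9985452234218694
need shift [-0.0367 -0.0008 -0.0305] turn [ 0.0008 -0.0035 -0.0001] | dist mm 5.72746248315515 ang 0.32798113529465606 k 1
[-0.9361 -0.2293  2.009   0.6203  1.2152 -1.4182]
carrier_grip [(0.69, array([ 0.5067, -0.1767,  0.1914]))]
carrier_rib [(0.87, array([ 0.5517, -0.1709,  0.1745]))]
pocket []
catch [(0.64, array([ 0.5631, -0.1654,  0.1616]))]
crank_pin [(0.88, array([ 0.5867, -0.0644,  0.1547]))]
```

View pics/w2.png

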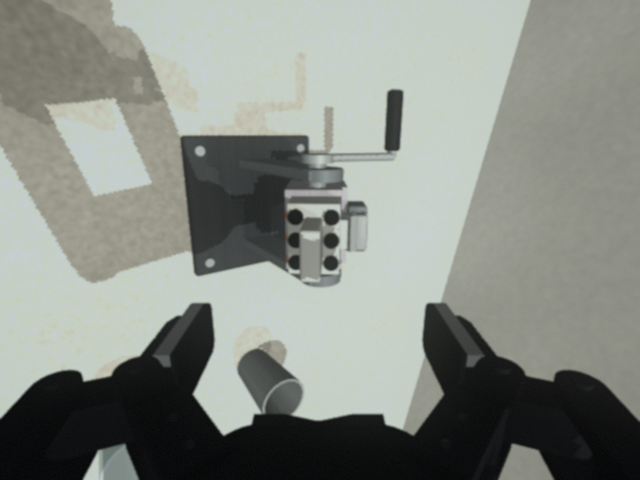

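```bash
cat >> h.py <<'E'
def cloud(name,d,o=None):
    K=np.array(viewer.camera_model(name)['intrinsics']); v,u=np.nonzero(d>0); z=d[v,u]
    X=np.c_[(u-K[0,2])/K[0,0]*z,(v-K[1,2])/K[1,1]*z,z]
    m=viewer.camera_model(name)
    if name=='wrist':
        T=np.array(m['T_tool_cam']); W=Rn.from_quat(o['tcp_rot']).apply(X@T[:3,:3].T+T[:3,3])+o['tool_pos']
    else: W=(X-np.array(m['t']))@np.array(m['R'])
    return W,u,v
E
python3 - <<'E'
from h import *
o=arm.get_obs(); d=np.load('pics/w2.npy')
W,u,v=cloud('wrist',d,o)
A=np.c_[axes()]  # rows px,ey,pz
L=(W-PK)@A.T*1000
near=(abs(L[:,0])<45)&(abs(L[:,1])<62)&(L[:,2]>5)&(L[:,2]<110)
h,e=np.histogram(L[near,2],np.arange(5,110,3)); print(list(zip(e[:-1],h)))
def ext(m,n):
    q=L[m]; print(n,m.sum(),'lo',np.percentile(q,2,0),'hi',np.percentile(q,98,0),'med',np.median(q,0))
box=near&(abs(L[:,1])<35)
ext(box&(L[:,2]>78)&(abs(L[:,0])<20),'tabtop'); ext(box&(L[:,2]>42)&(L[:,2]<56)&(abs(L[:,0])<30),'blocktop')
# crank
P=(W-PK)@A.T*1000
c=(P[:,1]>66)&(P[:,1]<116)&(W[:,2]>.13)&(W[:,2]<.18)
print('crank',c.sum(),np.median(W[c],0))
Ww=W[c]; x,y=Ww[:,0],Ww[:,1]
C=np.cov(Ww[:,:2].T); ev,E=np.linalg.eigh(C); print('axis dir',E[:,1],np.degrees(np.arctan2(-E[0,1],E[1,1])), 'ext',np.percentile(Ww,[2,98],0))
# base plate orientation via minAreaRect: 
g=(W[:,2]>.006)&(W[:,2]<.03)&(np.linalg.norm(W[:,:2]-PK[:2],axis=1)<.15); 
print('base',g.sum(),cv2.minAreaRect((W[g,:2]*1000).astype(np.float32)),np.median(W[g],0))
E
```

```text
[(np.int64(5), np.int64(211)), (np.int64(8), np.int64(210)), (np.int64(11), np.int64(193)), (np.int64(14), np.int64(193)), (np.int64(17), np.int64(238)), (np.int64(20), np.int64(256)), (np.int64(23), np.int64(383)), (np.int64(26), np.int64(503)), (np.int64(29), np.int64(380)), (np.int64(32), np.int64(272)), (np.int64(35), np.int64(209)), (np.int64(38), np.int64(168)), (np.int64(41), np.int64(142)), (np.int64(44), np.int64(52)), (np.int64(47), np.int64(0)), (np.int64(50), np.int64(0)), (np.int64(53), np.int64(0)), (np.int64(56), np.int64(0)), (np.int64(59), np.int64(0)), (np.int64(62), np.int64(0)), (np.int64(65), np.int64(0)), (np.int64(68), np.int64(0)), (np.int64(71), np.int64(0)), (np.int64(74), np.int64(0)), (np.int64(77), np.int64(0)), (np.int64(80), np.int64(0)), (np.int64(83), np.int64(0)), (np.int64(86), np.int64(0)), (np.int64(89), np.int64(0)), (np.int64(92), np.int64(0)), (np.int64(95), np.int64(0)), (np.int64(98), np.int64(0)), (np.int64(101), np.int64(0)), (np.int64(104), np.int64(0))]Traceback (most recent call last):
  File "<stdin>", line 11, in <module>
  File "<stdin>", line 9, in ext
    return _quantile_unchecked(
        a, q, axis, out, overwrite_input, method, keepdims, weights)
    return _ureduce(a,
                    func=_quantile_ureduce_func,
    ...<5 lines>...
                    overwrite_input=overwrite_input,
                    method=method)
    r = func(a, **kwargs)
    result = _quantile(arr,
                       quantiles=q,
    ...<2 lines>...
                       out=out,
                       weights=wgt)
    slices_having_nans = np.isnan(arr[-1, ...])
                                  ~~~^^^^^^^^^
IndexError: index -1 is out of bounds for axis 0 with size 0
```

```bash
cat > an.py <<'E'
from h import *
def analyse(f,o,name='wrist'):
    d=np.load(f) if isinstance(f,str) else f
    W,u,v=cloud(name,d,o)
    L=(W-PK)@np.array(axes()).T*1000
    near=(abs(L[:,0])<45)&(abs(L[:,1])<35)&(L[:,2]>5)&(L[:,2]<110)
    h,e=np.histogram(L[near,2],np.arange(5,110,3)); print([(int(a),int(b)) for a,b in zip(e[:-1],h)])
    def ext(m,n):
        q=L[m]; 
        if len(q)>3: print(n,m.sum(),'lo',np.percentile(q,2,0),'hi',np.percentile(q,98,0),'med',np.median(q,0))
    ext(near&(L[:,2]>80)&(abs(L[:,0])<20),'tabtop'); ext(near&(L[:,2]>42)&(L[:,2]<53)&(abs(L[:,0])<30),'blocktop')
    ext(near&(L[:,2]>24)&(L[:,2]<40)&(L[:,0]>22),'catchtop')
    c=(L[:,1]>66)&(L[:,1]<116)&(W[:,2]>.13)&(W[:,2]<.18)
    if c.sum()>20:
        Ww=W[c]; C=np.cov(Ww[:,:2].T); ev,E=np.linalg.eigh(C); a=E[:,1]*np.sign(E[1,1])
        print('crank',c.sum(),np.median(Ww,0),'yaw',np.degrees(np.arctan2(-a[0],a[1])),'local',np.percentile(L[c],[2,98],0))
    g=(W[:,2]>.006)&(W[:,2]<.03)&(np.linalg.norm(W[:,:2]-PK[:2],axis=1)<.15)
    print('base',g.sum(),cv2.minAreaRect((W[g,:2]*1000).astype(np.float32)),np.median(W[g],0))
    return W,L,u,v
E
python3 - <<'E'
from an import *
analyse('pics/w2.npy',arm.get_obs())
print('TOP');analyse('pics/top0.npy',None,'top')
E
```

```text
[(5, 252), (8, 94), (11, 65), (14, 72), (17, 204), (20, 494), (23, 100), (26, 103), (29, 545), (32, 329), (35, 106), (38, 52), (41, 67), (44, 23), (47, 859), (50, 1514), (53, 122), (56, 22), (59, 25), (62, 40), (65, 30), (68, 23), (71, 17), (74, 22), (77, 37), (80, 56), (83, 22), (86, 252), (89, 834), (92, 0), (95, 0), (98, 0), (101, 0), (104, 0)]
tabtop 1164 lo [-14.6336 -17.597   81.4169] hi [-0.8115 16.6717 90.9302] med [-7.9649  0.8591 89.5286]
blocktop 2461 lo [-25.8158 -27.8765  43.4966] hi [13.3168 26.4269 52.8259] med [-2.8013  6.8956 50.4427]
catchtop 668 lo [ 22.2271 -15.3947  26.8561] hi [36.7621 13.2806 33.9412] med [29.3501 -0.251  30.6841]
crank 887 [ 0.5827 -0.0611  0.16  ] yaw 16.98463909541561 local [[ 56.3545  67.471  -19.0106]
 [ 69.0513 110.387  -11.4098]]
base 12208 ((548.474853515625, -167.55470275878906), (148.83477783203125, 149.47091674804688), 17.152124404907227) [ 0.5213 -0.1643  0.0117]
TOP
[(5, 38), (8, 24), (11, 26), (14, 53), (17, 59), (20, 44), (23, 40), (26, 57), (29, 61), (32, 55), (35, 30), (38, 20), (41, 23), (44, 71), (47, 112), (50, 80), (53, 23), (56, 14), (59, 14), (62, 16), (65, 18), (68, 13), (71, 17), (74, 14), (77, 13), (80, 10), (83, 31), (86, 54), (89, 26), (92, 4), (95, 0), (98, 0), (101, 0), (104, 0)]
tabtop 125 lo [-12.5806 -13.8713  82.1273] hi [ 2.3979 20.136  92.3847] med [-3.2672  3.4093 87.2576]
blocktop 280 lo [-23.0975 -25.3824  42.9067] hi [17.2987 29.8346 52.6486] med [ 6.553   7.7642 48.3065]
catchtop 115 lo [ 22.5717 -12.4054  24.4144] hi [39.9613 16.1034 36.1434] med [30.3157  2.1349 29.4569]
crank 145 [ 0.5873 -0.0574  0.1604] yaw 16.77720878624512 local [[ 59.269   67.0217 -23.2018]
 [ 72.3518 114.4298 -10.7644]]
base 2108 ((549.0137939453125, -155.18521118164062), (282.0517272949219, 259.982421875), 40.682029724121094) [ 0.5178 -0.1451  0.0112]
```

```bash
sed -i 's/^YAW=.*/YAW=np.radians(17.1); PK=np.array([.547,-.1655,.1335])/' h.py
python3 - <<'E'
from h import *
px_,ey,pz=axes()
plan(PK+.13*pz,toolR(35))
E
```

```text
t 3.85 pos [ 0.4486 -0.1908  0.2877] F [0.1293 0.3037 1.082 ] grip 1.0039317686878555
need shift [-0.0421 -0.0454  0.4538] turn [ 0.0012 -0.0039  0.003 ] | dist mm 54.960556452858754 ang 0.45317646414179186 k 1
```

Emit:
servo_tool(
  commands=[-0.02,-0.02,0.25,0,0,0,0.7,-0.04,-0.045,0.45,0,0,0,0.6,-0.04,-0.045,0.45,0,0,0,0.6,-0.04,-0.045,0.45,0,0,0,0.6],
)

```text
time_s: 4.25
tool_pos: [0.4752, -0.1879, 0.2402]
tcp_rot: [0.564, 0.768, 0.244, 0.177]
contact_force: [0.9, -0.4, 0.2]
grip_width: 0.601
```

Run:
```python
from an import *
px_,ey,pz=axes()
plan(PK+.13*pz,toolR(35))
o=arm.get_obs(); p,d=snap('wrist','w3.png'); np.save('pics/w3.npy',d)
for t in ['carrier_grip','carrier_rib','catch']:
    for c,x in find('wrist',t,o): print(t,c,x,(x-PK)@np.array(axes()).T*1000)
analyse(d,o)
```

```text
t 4.25 pos [ 0.4752 -0.1879  0.2402] F [ 0.8724 -0.406   0.2147] grip 0.6008162531341081
need shift [0.0021 0.0034 0.0042] turn [ 0.001  -0.0043  0.0021] | dist mm 0.6935875837573089 ang 0.43832238461264794 k 1
carrier_grip 0.6 [ 0.5055 -0.1811  0.1921] [-2.6555 -2.6792 73.3884]
carrier_rib 0.82 [ 0.5537 -0.1707  0.1748] [27.6793 -6.9528 31.0502]
catch 0.62 [ 0.5629 -0.1675  0.1604] [27.3881 -6.564  13.693 ]
[(5, 191), (8, 56), (11, 97), (14, 298), (17, 732), (20, 199), (23, 129), (26, 772), (29, 441), (32, 223), (35, 73), (38, 110), (41, 65), (44, 1116), (47, 2453), (50, 241), (53, 34), (56, 30), (59, 42), (62, 34), (65, 42), (68, 42), (71, 46), (74, 47), (77, 46), (80, 50), (83, 371), (86, 1420), (89, 2), (92, 0), (95, 0), (98, 0), (101, 0), (104, 0)]
tabtop 1843 lo [ -9.2898 -18.2547  81.9538] hi [ 4.0652 16.0704 88.0393] med [-2.6682  0.3614 86.6417]
blocktop 3840 lo [-19.9685 -27.9356  44.7435] hi [18.6298 25.8661 50.5099] med [ 4.4634  5.8388 47.7637]
catchtop 1272 lo [ 22.5191 -15.8179  25.2621] hi [41.9783 12.8575 32.8218] med [32.1424 -0.6648 28.2317]
crank 1305 [ 0.5826 -0.0613  0.1593] yaw 16.719518627609357 local [[ 61.7272  66.9426 -21.531 ]
 [ 74.1896 110.0629 -14.1307]]
base 16333 ((548.2828979492188, -167.24008178710938), (148.94935607910156, 149.42483520507812), 16.80168342590332) [ 0.5203 -0.1634  0.011 ]
```

View pics/w3.png

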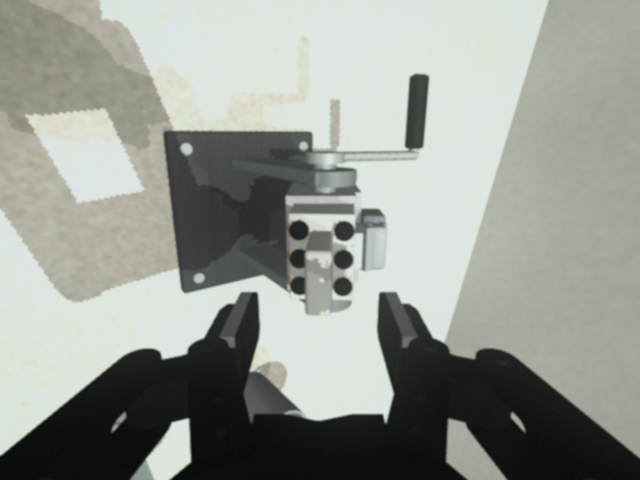

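Emit:
servo_tool(
  commands=[-0.01,0.005,0.2,0,0,0,0.5,-0.01,0.005,0.44,0,0,0,0.45,-0.01,0.005,0.44,0,0,0,0.45,-0.01,0.005,0.44,0,0,0,0.45],
)

```text
time_s: 4.85
tool_pos: [0.505, -0.1805, 0.1977]
tcp_rot: [0.565, 0.768, 0.244, 0.177]
contact_force: [0.6, 0.0, -0.1]
grip_width: 0.455
```

Run:
```python
from an import *
px_,ey,pz=axes()
plan(PK+.075*pz,toolR(35))
snap('wrist','w4.png')
```

```text
t 4.85 pos [ 0.505  -0.1805  0.1977] F [ 0.5774  0.0034 -0.0613] grip 0.45462237367070774
need shift [ 0.0161 -0.0026  0.0262] turn [ 0.0011 -0.0036  0.0019] | dist mm 3.706706869673488 ang 0.37986035831299203 k 1
```

View pics/w4.png

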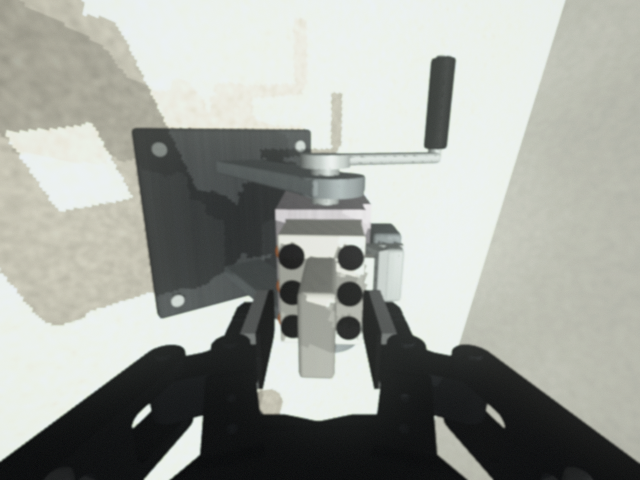

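Emit:
servo_tool(
  commands=[0.01,0,0.02,0,0,0,0.0,0.01,0,0.02,0,0,0,0.0,0.01,0,0.02,0,0,0,0.0,0.01,0,0.02,0,0,0,0.0,0.01,0,0.02,0,0,0,0.0],
  squeeze=50,
)

```text
time_s: 5.4
tool_pos: [0.5068, -0.1793, 0.1967]
tcp_rot: [0.565, 0.768, 0.244, 0.179]
contact_force: [2.1, 1.6, 5.3]
grip_width: 0.152
```

```bash
cat >> h.py <<'E'
def st():
    o=arm.get_obs(); A=np.array(axes())
    print('t',o['time_s'],'loc',(o['tool_pos']-PK)@A.T*1000,'Fpocket',A@o['contact_force'],'M',A@o['ft_torque'],'grip mm',85*o['grip_width'])
E
python3 -c "
from h import *
st()"
```

```text
t 5.4 loc [ 1.4898 -1.3957 76.1569] Fpocket [5.0153 0.8764 2.9015] M [ 0.1436 -0.6014 -0.1316] grip mm 12.94516097285667
```

Emit:
servo_tool(
  commands=[0,0.01,0,0,0,0,0,0,0.01,0.02,0,0,0,0,0,0.01,0.04,0,0,0,0,0,0.01,0.04,0,0,0,0],
)

```text
time_s: 5.8
tool_pos: [0.51, -0.1785, 0.1926]
tcp_rot: [0.565, 0.768, 0.243, 0.178]
contact_force: [1.1, -0.3, 3.1]
grip_width: 0.157
```

```bash
python3 -c "
from h import *
st()"
```

```text
t 5.8 loc [ 1.7893 -1.5156 70.9116] Fpocket [ 2.572  -0.5601  2.0214] M [-0.2027 -0.3392 -0.0418] grip mm 13.344364440513703
```

Emit:
servo_tool(
  commands=[0,0.005,0.02,0,0,0,0,0,0.005,0.04,0,0,0,0,0,0.005,0.06,0,0,0,0,0,0.005,0.06,0,0,0,0],
)

```text
time_s: 6.2
tool_pos: [0.5142, -0.1764, 0.1862]
tcp_rot: [0.565, 0.768, 0.244, 0.178]
contact_force: [3.0, -1.0, 1.9]
grip_width: 0.157
```

```bash
python3 -c "
from h import *
st()"
```

```text
t 6.2 loc [ 1.9167 -0.807  63.0264] Fpocket [ 3.1516 -1.8642  0.0704] M [-0.3068 -0.2096 -0.0667] grip mm 13.325130936765252
```

Emit:
servo_tool(
  commands=[0,0,0.02,0,0,0,0,0,0,0.03,0,0,0,0,0,0,0.03,0,0,0,0],
)

```text
time_s: 6.5
tool_pos: [0.5161, -0.1755, 0.1833]
tcp_rot: [0.565, 0.768, 0.244, 0.177]
contact_force: [5.3, 0.3, 0.2]
grip_width: 0.152
```

```bash
python3 -c "
from h import *
st()
snap('wrist','w5.png')"
```

```text
t 6.5 loc [ 1.9952 -0.4944 59.4014] Fpocket [ 4.3444 -1.32   -2.7649] M [-0.2796 -0.4626 -0.0749] grip mm 12.904790493119947
```

View pics/w5.png

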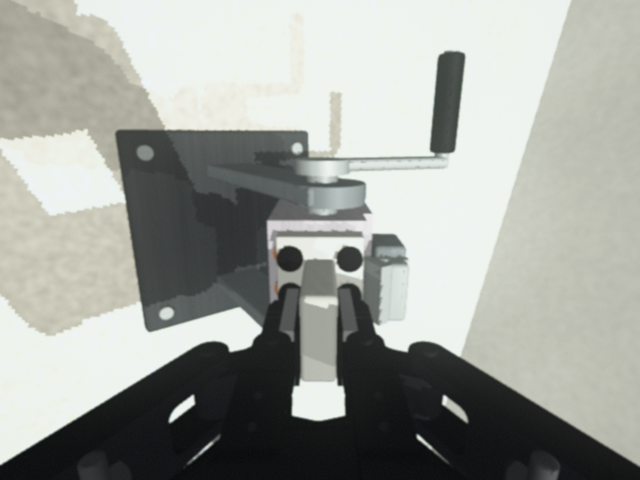

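Emit:
servo_tool(
  commands=[0,0.01,0.01,0,0,0,0,0,0.01,0.02,0,0,0,0,0,0.01,0.02,0,0,0,0],
)

```text
time_s: 6.85
tool_pos: [0.5174, -0.1752, 0.1835]
tcp_rot: [0.564, 0.769, 0.243, 0.177]
contact_force: [-13.0, -0.1, 15.8]
grip_width: 0.154
```

```bash
python3 -c "
from h import *
st()"
```

```text
t 6.85 loc [ 3.1938 -0.5996 58.7988] Fpocket [-1.1633  3.7025 20.109 ] M [ 0.5392  0.7533 -0.1009] grip mm 13.058783743780761
```

Emit:
servo_tool(
  commands=[0,0,-0.015,0,0,0,0,0,0,-0.025,0,0,0,0,0,0,-0.035,0,0,0,0,0,0,-0.035,0,0,0,0],
  squeeze=80,
)

```text
time_s: 7.25
tool_pos: [0.5156, -0.1756, 0.1849]
tcp_rot: [0.565, 0.768, 0.244, 0.177]
contact_force: [4.5, -1.0, -1.8]
grip_width: 0.146
```

```bash
python3 -c "
from h import *
st()"
```

```text
t 7.25 loc [ 2.4596 -0.4058 61.0019] Fpocket [ 2.3027 -2.2526 -3.7513] M [-0.4522 -0.0042 -0.0586] grip mm 12.44972494764998
```

Emit:
servo_tool(
  commands=[0,0,-0.01,0,0,0,0,0,0,-0.02,0,0,0,0,0,0,-0.02,0,0,0,0],
)

```text
time_s: 7.55
tool_pos: [0.5147, -0.1757, 0.1858]
tcp_rot: [0.566, 0.768, 0.244, 0.177]
contact_force: [15.8, 0.5, -13.0]
grip_width: 0.151
```

```bash
python3 -c "
from h import *
st()"
```

```text
t 7.55 loc [ 2.2718 -0.2238 62.2223] Fpocket [  5.0689  -4.1645 -19.4293] M [-1.0789 -0.4972 -0.0251] grip mm 12.845556512590226
```

Emit:
servo_tool(
  commands=[0,0,0.004,0,0,0,0,0,0,0.004,0,0,0,0,0,0,0.004,0,0,0,0,0,0,0.004,0,0,0,0],
)

```text
time_s: 7.95
tool_pos: [0.5148, -0.1757, 0.1857]
tcp_rot: [0.565, 0.768, 0.244, 0.177]
contact_force: [12.1, -0.4, -10.0]
grip_width: 0.149
```

```bash
python3 -c "
from h import *
st()
snap('wrist','w6.png'); st()"
```

```text
t 7.95 loc [ 2.2818 -0.3193 62.1106] Fpocket [  3.6687  -3.9363 -14.7794] M [-0.8553 -0.2924 -0.0615] grip mm 12.68977623625623
t 8.0 loc [ 2.3022 -0.3199 62.1291] Fpocket [  2.9551  -4.4752 -14.9877] M [-0.878  -0.338  -0.1071] grip mm 12.655709922925167
```

View pics/w6.png

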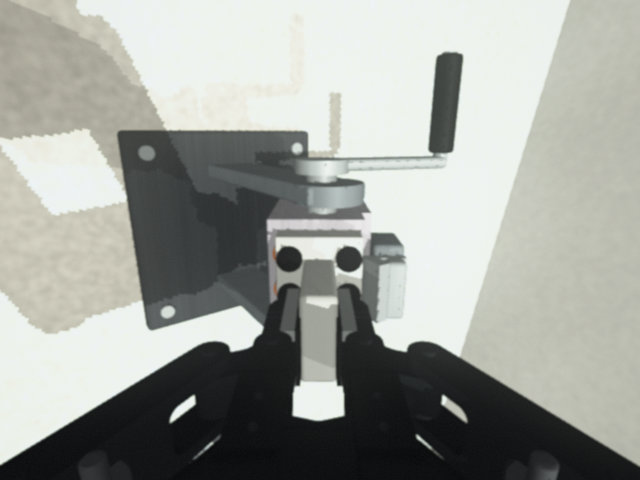

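Emit:
servo_tool(
  commands=[0,0,0.02,0,0,0,0,0,0,0.02,0,0,0,0.4,0,0,0.02,0,0,0,0.45,0,0,0.02,0,0,0,0.45,0,0,-0.3,0,0,0,0.45,0,0,-0.6,0,0,0,0.5,0,0,-0.7,0,0,0,0.5,0,0,-0.7,0,0,0,0.5],
)

```text
time_s: 8.8
tool_pos: [0.469, -0.192, 0.258]
tcp_rot: [0.565, 0.768, 0.243, 0.18]
contact_force: [0.1, 0.3, -0.9]
grip_width: 0.499
```

```bash
python3 -c "
from an import *
st()
o=arm.get_obs(); p,d=snap('wrist','w7.png'); np.save('pics/w7.npy',d)
for t in ['carrier_grip','carrier_rib','catch','crank_pin']:
    for c,x in find('wrist',t,o): print(t,c,x,(x-PK)@np.array(axes()).T*1000)
W,L,u,v=analyse(d,o)
near=(abs(L[:,0])<15)&(abs(L[:,1])<20)&(L[:,2]>62)&(L[:,2]<80); print('tab',np.percentile(L[near],[5,50,95],0))
"
```

```text
t 8.8 loc [  4.0086  -2.4021 149.2247] Fpocket [-0.344   0.2528 -0.8939] M [-0.0083  0.2655 -0.0021] grip mm 42.39147801644118
carrier_grip 0.41 [ 0.5645 -0.167   0.1616] [29.4535 -6.6094 13.6444]
carrier_rib 0.73 [ 0.5606 -0.1655  0.1598] [25.7445 -3.9753 14.0755]
catch 0.78 [ 0.5635 -0.164   0.1595] [28.1478 -3.4476 12.0374]
crank_pin 0.85 [ 0.5881 -0.0666  0.1567] [ 69.3366  82.464  -20.2152]
[(5, 197), (8, 35), (11, 129), (14, 211), (17, 896), (20, 342), (23, 231), (26, 1163), (29, 2441), (32, 256), (35, 19), (38, 17), (41, 26), (44, 21), (47, 21), (50, 23), (53, 23), (56, 28), (59, 22), (62, 31), (65, 109), (68, 1193), (71, 7), (74, 0), (77, 0), (80, 0), (83, 0), (86, 0), (89, 0), (92, 0), (95, 0), (98, 0), (101, 0), (104, 0)]
blocktop 82 lo [-6.1378 15.5497 42.5543] hi [ 6.9928 17.1671 52.1039] med [ 0.5791 16.8399 47.515 ]
catchtop 1043 lo [ 24.672  -16.5032  24.5582] hi [41.8869 12.7315 31.2233] med [32.8964 -1.2256 27.8648]
crank 1149 [ 0.5824 -0.0611  0.1598] yaw 16.652055961214582 local [[ 61.8816  67.2267 -20.981 ]
 [ 74.5456 109.925  -13.5031]]
base 14839 ((548.63134765625, -167.39544677734375), (149.54693603515625, 150.0345001220703), 16.974903106689453) [ 0.5203 -0.1634  0.0111]
tab [[ -5.9876 -16.1965  67.208 ]
 [  0.0773   0.9141  69.2044]
 [  6.2282  16.5651  70.3596]]
```

View pics/w7.png

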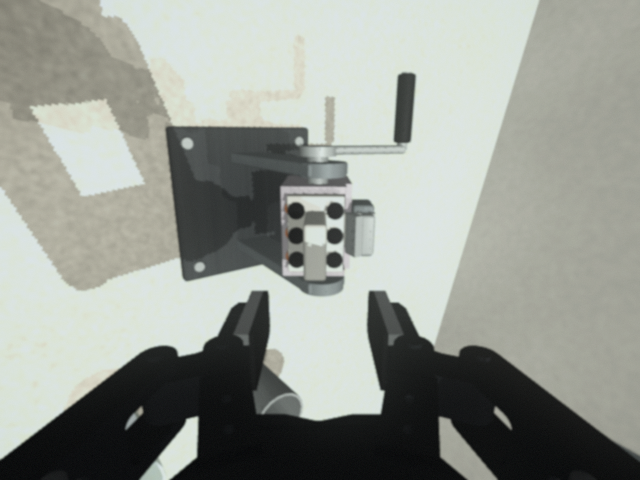

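```bash
sed -i 's/^YAW=.*/YAW=np.radians(17.0); PK=np.array([.549,-.165,.135])/' h.py
cat >> h.py <<'E'
def crank(phi,y=.089,r=.070):
    p=np.radians(phi); eh=np.array([np.cos(YAW),np.sin(YAW),0]); ey=np.array([-np.sin(YAW),np.cos(YAW),0])
    return PK+y*ey+r*(np.sin(p)*eh+np.array([0,0,np.cos(p)]))
E
python3 - <<'E'
from h import *
T=crank(72.5); print(T)
plan(T+[0,0,.10],toolR(0))
E
```

```text
[ 0.5868 -0.0604  0.156 ]
t 9.05 pos [ 0.4685 -0.1897  0.2543] F [ 0.3462  0.4199 -0.3086] grip 0.5028676192823363
need shift [0.7329 1.0405 0.717 ] turn [ 0.3892 -0.0051  0.0037] | dist mm 175.2998857411782 ang 35.02987058226287 k 1.061759055539
  per-call [0.6903 0.98   0.6753] [ 0.3665 -0.0048  0.0035]
```

Emit:
servo_tool(
  commands=[0.15,0.2,0.1,0.1,0,0,0.5,0.35,0.45,0.28,0.2,0,0,0.5,0.55,0.75,0.5,0.3,0,0,0.5,0.73,0.98,0.7,0.39,0,0,0.5,0.73,0.98,0.7,0.39,0,0,0.5,0.73,0.98,0.7,0.39,0,0,0.5],
)

```text
time_s: 9.65
tool_pos: [0.5824, -0.0602, 0.2522]
tcp_rot: [0.589, 0.808, 0.0, -0.003]
contact_force: [-0.3, 0.6, 0.2]
grip_width: 0.501
```

Run:
```python
from h import *
T=crank(72.5)
plan(T,toolR(0)); o=arm.get_obs(); print(o['joint_pos'])
p,d=snap('wrist','w8.png')
for c,x in find('wrist','crank_pin',o): print(c,x)
W,u,v=cloud('wrist',d,o)
L=(W-PK)@np.array([[np.cos(YAW),np.sin(YAW),0],[-np.sin(YAW),np.cos(YAW),0],[0,0,1]]).T*1000
m=(L[:,0]>45)&(L[:,0]<85)&(L[:,1]>62)&(L[:,1]<120)&(L[:,2]>10)&(L[:,2]<40)
print(m.sum(),np.percentile(L[m],[2,50,98],0),'u',np.percentile(u[m],[2,50,98]),'v',np.percentile(v[m],[2,50,98]))
```

```text
t 9.65 pos [ 0.5824 -0.0602  0.2522] F [-0.2517  0.5934  0.2223] grip 0.5013209317160323
need shift [-0.0172  0.0376  0.8009] turn [-0.0024 -0.0033  0.009 ] | dist mm 96.23864632628336 ang 0.8902014980897766 k 1
[-0.252   0.2306  1.5086  0.0025  1.4083 -0.5632]
0.72 [ 0.5877 -0.0652  0.1582]
1657 [[ 59.4824  63.4417  20.1872]
 [ 66.0235  89.2437  26.1167]
 [ 72.8254 111.8996  28.2003]] u [317. 327. 338.] v [217. 253. 291.]
```

View pics/w8.png

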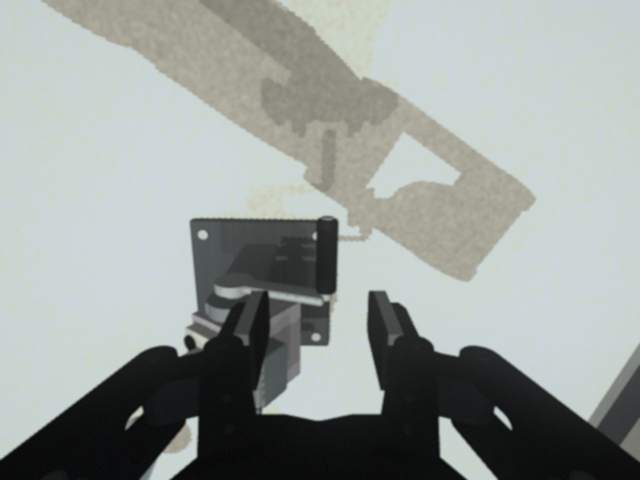

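Emit:
servo_tool(
  commands=[-0.01,0.042,0.3,0,0,0,0.5,-0.01,0.042,0.6,0,0,0,0.5,-0.01,0.042,0.79,0,0,0,0.5,-0.01,0.042,0.79,0,0,0,0.5],
)

```text
time_s: 10.15
tool_pos: [0.5807, -0.0643, 0.1561]
tcp_rot: [0.593, 0.805, -0.001, -0.005]
contact_force: [-1.0, 0.1, 0.1]
grip_width: 0.501
```

Run:
```python
from h import *
T=crank(72.5)
plan(T,toolR(0)); 
p,d=snap('wrist','w9.png')
```

```text
t 10.15 pos [ 0.5807 -0.0643  0.1561] F [-0.9939  0.065   0.0931] grip 0.5013862500228847
need shift [0.0162 0.058  0.0005] turn [-0.0048 -0.005   0.0022] | dist mm 7.233745995142359 ang 0.6534188735235558 k 1
```

View pics/w9.png

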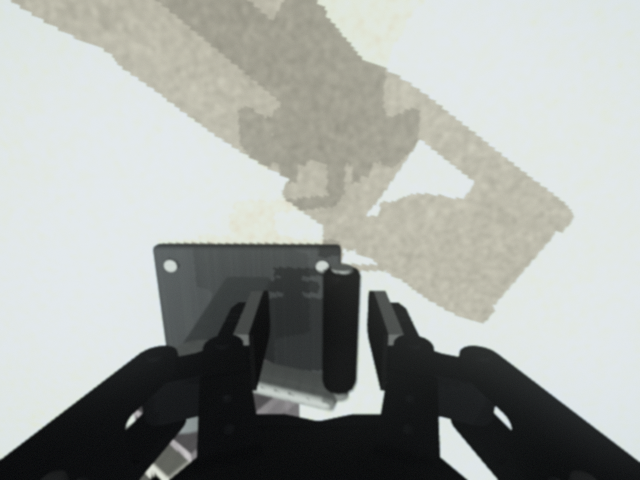

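Emit:
servo_tool(
  commands=[0.01,0.055,0,0,0,0,0.5,0.01,0.055,0,0,0,0,0.5,0.01,0.055,0,0,0,0,0.5],
)

```text
time_s: 10.5
tool_pos: [0.5929, -0.0606, 0.1625]
tcp_rot: [0.592, 0.806, 0.002, 0.001]
contact_force: [-0.3, -0.5, 0.0]
grip_width: 0.495
```

Run:
```python
from h import *
T=crank(72.5)
plan(T,toolR(0)); 
p,d=snap('wrist','w10.png')
```

```text
t 10.5 pos [ 0.5929 -0.0606  0.1625] F [-0.2841 -0.4981  0.0421] grip 0.49518938017410813
need shift [ 0.0172 -0.0477  0.0539] turn [ 0.0022 -0.0005  0.0044] | dist mm 8.87357668083215 ang 0.44126597186211036 k 1
```

View pics/w10.png

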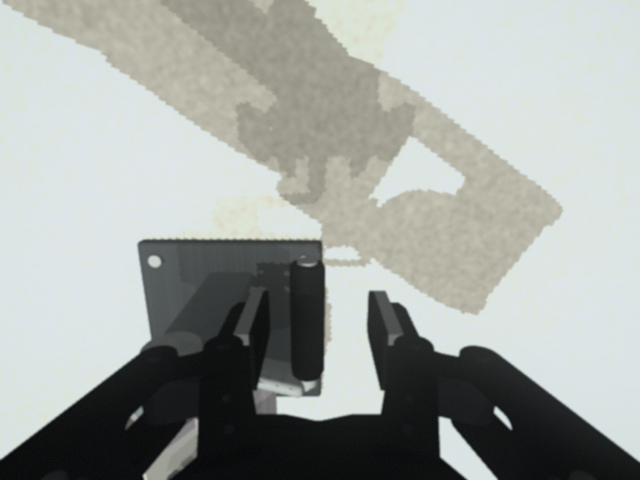

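Run:
```python
from h import *
plan(crank(72.5),toolR(0)); print(arm.get_obs()['joint_vel'])
```

```text
t 10.55 pos [ 0.5925 -0.0605  0.1621] F [-0.9155 -0.097  -0.6505] grip 0.4993203817938925
need shift [ 0.015  -0.0454  0.0503] turn [ 0.0016 -0.0007  0.0045] | dist mm 8.322442223101024 ang 0.4390590870621525 k 1
[ 0.0027  0.0092  0.0098 -0.0005 -0.0009 -0.0001]
```

Emit:
servo_tool(
  commands=[0.01,-0.038,0.045,0,0,0,0.5,0.01,-0.038,0.045,0,0,0,0.5,0.01,-0.038,0.045,0,0,0,0.5,0.01,-0.038,0.045,0,0,0,0.5],
)

```text
time_s: 10.95
tool_pos: [0.5867, -0.0603, 0.1549]
tcp_rot: [0.592, 0.806, 0.001, -0.001]
contact_force: [0.9, -0.3, 0.1]
grip_width: 0.501
```

Run:
```python
from h import *
p,d=snap('wrist','w11.png')
plan(crank(72.5),toolR(0)); print(arm.get_obs()['joint_vel'])
```

```text
t 11.0 pos [ 0.5868 -0.0603  0.155 ] F [ 0.0796 -0.0304  0.1976] grip 0.5031266520587826
need shift [-0.0002 -0.0003 -0.009 ] turn [-0.     -0.0017  0.0046] | dist mm 1.0866880714416676 ang 0.43879621843689776 k 1
[ 0.0013 -0.0006 -0.0036  0.0014 -0.002   0.0002]
```

View pics/w11.png

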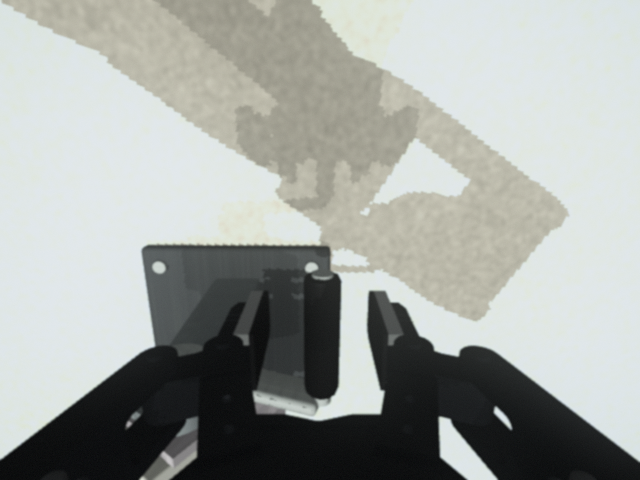

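Emit:
servo_tool(
  commands=[0,0.008,0,0,0,0,0.0,0,0.008,0,0,0,0,0.0,0,0.008,0,0,0,0,0,0,0.008,0,0,0,0,0,0,0.008,0,0,0,0,0],
  squeeze=60,
)

```text
time_s: 11.5
tool_pos: [0.5881, -0.06, 0.1552]
tcp_rot: [0.592, 0.806, 0.001, -0.001]
contact_force: [1.1, 0.1, 0.7]
grip_width: 0.14
```

Run:
```python
from h import *
st(); plan(crank(72.5),toolR(0))
print('arc rel start (eh,z) mm & scaled tool (y,z):')
for f in range(0,146,10):
    d=crank(72.5-f)-crank(72.5); s=toolR(0).inv().apply(d)/.12; print(f,s)
print(145,toolR(0).inv().apply(crank(-72.5)-crank(72.5))/.12)
```

```text
t 11.5 loc [ 67.3401  88.9607 -22.5276] Fpocket [ 1.2676 -0.1727 -0.0619] M [-0.0234 -0.2254 -0.0556] grip mm 11.93891789027971
t 11.5 pos [ 0.5881 -0.06    0.1552] F [1.0775 0.1488 0.6763] grip 0.14045785753270246
need shift [ 0.0004 -0.011  -0.0073] turn [ 0.0005 -0.0016  0.0045] | dist mm 1.5884277001025848 ang 0.42963212674400947 k 1
arc rel start (eh,z) mm & scaled tool (y,z):
0 [0. 0. 0.]
10 [-0.     -0.0389 -0.0939]
20 [-0.     -0.0935 -0.1797]
30 [-0.     -0.1622 -0.2547]
40 [-0.     -0.2429 -0.3166]
50 [-0.     -0.3331 -0.3635]
60 [-0.     -0.4301 -0.3941]
70 [ 0.     -0.5309 -0.4074]
80 [-0.     -0.6325 -0.4029]
90 [-0.     -0.7317 -0.3809]
100 [-0.     -0.8257 -0.342 ]
110 [-0.     -0.9114 -0.2874]
120 [-0.     -0.9864 -0.2187]
130 [-0.     -1.0483 -0.138 ]
140 [-0.     -1.0953 -0.0478]
145 [-0.     -1.1127  0.    ]
```

Emit:
servo_tool(
  commands=[0,-0.018,-0.048,0,0,0,0,0,-0.039,-0.094,0,0,0,0,0,-0.065,-0.138,0,0,0,0,0,-0.0935,-0.18,0,0,0,0,0,-0.1265,-0.219,0,0,0,0,0,-0.162,-0.255,0,0,0,0,0,-0.162,-0.255,0,0,0,0],
)

```text
time_s: 12.2
tool_pos: [0.5683, -0.0661, 0.1865]
tcp_rot: [0.592, 0.806, 0.0, -0.002]
contact_force: [0.3, 2.0, 2.0]
grip_width: 0.14
```

```bash
cat >> h.py <<'E'
def cr():
    o=arm.get_obs(); eh=np.array([np.cos(YAW),np.sin(YAW),0]); ey=np.array([-np.sin(YAW),np.cos(YAW),0])
    d=o['tool_pos']-PK; a,b=d@eh,d[2]; ph=np.arctan2(a,b)
    ra=np.sin(ph)*eh+np.array([0,0,np.cos(ph)]); ta=-np.cos(ph)*eh+np.array([0,0,np.sin(ph)])
    F=o['contact_force']
    print('t',o['time_s'],'phi',np.degrees(ph),'r mm',1000*np.hypot(a,b),'y',1000*d@ey,'F rad,tan,y',F@ra,F@ta,F@ey,'M',o['ft_torque'],'grip',85*o['grip_width'])
E
python3 - <<'E'
from h import *
cr(); plan(crank(42.5),toolR(0))
E
```

```text
t 12.2 phi 42.63019258483471 r mm 69.94480984180979 y 88.93174618161754 F rad,tan,y 2.01898929956138 0.7063357163325079 1.850114900086994 M [ 0.153   0.0239 -0.0306] grip 11.885539507434277
t 12.2 pos [ 0.5683 -0.0661  0.1865] F [0.2697 2.0171 1.9638] grip 0.13982987655805032
need shift [ 0.0006 -0.0007 -0.0012] turn [-0.0007 -0.0019  0.0044] | dist mm 0.18161701928361063 ang 0.4337339412505454 k 1
```

Emit:
servo_tool(
  commands=[0,-0.039,-0.033,0,0,0,0,0,-0.081,-0.062,0,0,0,0,0,-0.125,-0.087,0,0,0,0,0,-0.171,-0.109,0,0,0,0,0,-0.219,-0.126,0,0,0,0,0,-0.268,-0.139,0,0,0,0,0,-0.318,-0.148,0,0,0,0,0,-0.369,-0.153,0,0,0,0,0,-0.42,-0.153,0,0,0,0,0,-0.47,-0.148,0,0,0,0,0,-0.47,-0.148,0,0,0,0],
)

```text
time_s: 13.3
tool_pos: [0.5139, -0.0828, 0.2029]
tcp_rot: [0.592, 0.806, 0.0, -0.002]
contact_force: [0.8, 2.6, -4.0]
grip_width: 0.143
```

Run:
```python
from h import *
cr(); plan(crank(-42.5),toolR(0)); plan(crank(-72.5),toolR(0))
snap('side','s2.png')
```

```text
t 13.3 phi -7.9823380549032485 r mm 68.5409797408622 y 88.8605504840265 F rad,tan,y -4.199817333210162 -0.9774843555477241 2.238841736385579 M [ 0.2941 -0.2585 -0.0761] grip 12.1263424979997
t 13.3 pos [ 0.5139 -0.0828  0.2029] F [ 0.8289  2.5946 -4.0234] grip 0.14266285291764352
need shift [ 0.0027 -0.3145  0.1362] turn [-0.0013 -0.0025  0.0043] | dist mm 41.12739773492023 ang 0.46273656336772734 k 1
t 13.3 pos [ 0.5139 -0.0828  0.2029] F [ 0.8289  2.5946 -4.0234] grip 0.14266285291764352
need shift [ 0.0028 -0.4762  0.3912] turn [-0.0013 -0.0025  0.0043] | dist mm 73.95596012711711 ang 0.46273656336772734 k 1
```

View pics/s2.png

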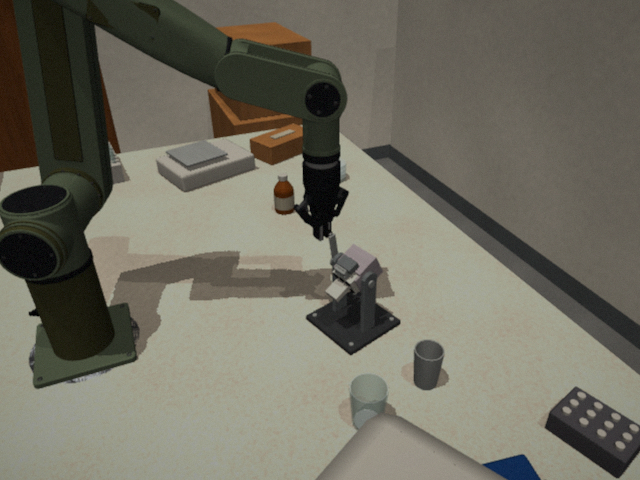

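Emit:
servo_tool(
  commands=[0,-0.05,0.009,0,0,0,0,0,-0.099,0.022,0,0,0,0,0,-0.147,0.039,0,0,0,0,0,-0.193,0.061,0,0,0,0,0,-0.238,0.086,0,0,0,0,0,-0.279,0.116,0,0,0,0,0,-0.318,0.148,0,0,0,0,0,-0.354,0.184,0,0,0,0,0,-0.387,0.223,0,0,0,0,0,-0.416,0.265,0,0,0,0,0,-0.441,0.309,0,0,0,0,0,-0.441,0.309,0,0,0,0],
)

```text
time_s: 14.55
tool_pos: [0.4652, -0.0978, 0.1665]
tcp_rot: [0.592, 0.806, 0.002, -0.001]
contact_force: [5.0, 5.3, -4.1]
grip_width: 0.143
```

Run:
```python
from h import *
cr(); plan(crank(-72.5),toolR(0))
```

```text
t 14.55 phi -62.50782891881692 r mm 68.22294702850014 y 88.76592729034908 F rad,tan,y -7.544951688693286 0.7405693700844624 3.578673764189688 M [ 0.755  -0.7022 -0.0277] grip 12.118302717263724
t 14.55 pos [ 0.4652 -0.0978  0.1665] F [ 5.0272  5.2792 -4.1399] grip 0.14256826726192617
need shift [ 0.002  -0.0521  0.087 ] turn [ 0.0011 -0.0026  0.0044] | dist mm 12.169246101251806 ang 0.46914476818756035 k 1
```

Emit:
servo_tool(
  commands=[0,-0.014,0.046,0,0,0,0,0,-0.03,0.094,0,0,0,0,0,-0.032,0.1,0,0,0,0,0,-0.032,0.1,0,0,0,0],
)

```text
time_s: 14.95
tool_pos: [0.4606, -0.0992, 0.1547]
tcp_rot: [0.592, 0.806, 0.001, -0.002]
contact_force: [-0.2, 5.3, 2.1]
grip_width: 0.147
```

Run:
```python
from h import *
cr()
```

```text
t 14.95 phi -73.22198304991612 r mm 68.22740384227922 y 88.74892294999891 F rad,tan,y -0.7018253406651257 -2.452970552243418 5.167673553278857 M [ 0.7544  0.1319 -0.0858] grip 12.531720014016432
```

Emit:
servo_tool(
  commands=[0,-0.003,0.012,0,0,0,0,0,-0.003,0.012,0,0,0,0,0,-0.003,0.012,0,0,0,0],
)

```text
time_s: 15.25
tool_pos: [0.4606, -0.0993, 0.1545]
tcp_rot: [0.592, 0.806, 0.001, -0.002]
contact_force: [-3.3, 6.9, 10.0]
grip_width: 0.145
```

Run:
```python
from h import *
cr()
```

```text
t 15.25 phi -73.35814349634984 r mm 68.17885032868375 y 88.70420672926448 F rad,tan,y 3.9308133682094057 -9.276661110611538 7.6061891286436945 M [ 0.9949  0.5059 -0.0465] grip 12.313427023689464
```

Emit:
servo_tool(
  commands=[0,0.002,-0.006,0,0,0,0,0,0.002,-0.006,0,0,0,0.3,0,0.002,-0.006,0,0,0,0.5,0,0.002,-0.006,0,0,0,0.5,0,0.002,-0.006,0,0,0,0.5],
)

```text
time_s: 15.75
tool_pos: [0.4611, -0.1002, 0.1536]
tcp_rot: [0.592, 0.806, 0.0, -0.001]
contact_force: [0.5, -0.1, 0.0]
grip_width: 0.498
```

Run:
```python
from h import *
cr(); snap('wrist','w12.png')
```

```text
t 15.75 phi -74.09728207045093 r mm 67.74062502297036 y 87.65187586850655 F rad,tan,y -0.4533550536211998 -0.15390869163579865 -0.23007071615249883 M [ 0.0057 -0.023  -0.0604] grip 42.31790383969274
```

View pics/w12.png

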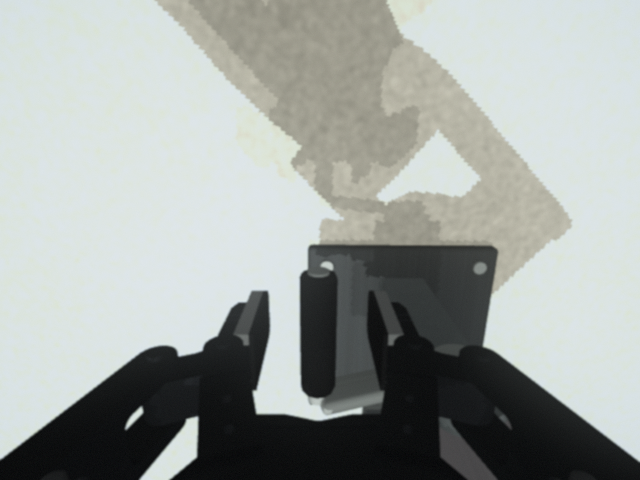

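Sleeve is at u≈318, clear of both pads (tips at ≈268 and ≈370). Lift straight up.

Emit:
servo_tool(
  commands=[0,0,-0.3,0,0,0,0.5,0,0,-0.6,0,0,0,0.5,0,0,-0.9,0,0,0,0.5,0,0,-0.9,0,0,0,0.5,0,0,-0.9,0,0,0,0.5],
)

```text
time_s: 16.3
tool_pos: [0.4617, -0.1004, 0.2625]
tcp_rot: [0.592, 0.806, 0.001, 0.0]
contact_force: [-0.3, -0.8, 0.4]
grip_width: 0.498
```

Run:
```python
from h import *
cr()
o=arm.get_obs()
p,d=snap('wrist','w13.png'); 
for t in ['crank_pin']: print([(c,x) for c,x in find('wrist',t,o)], crank(-72.5,y=.088))
W,u,v=cloud('wrist',d,o)
L=(W-PK)@np.array([[np.cos(YAW),np.sin(YAW),0],[-np.sin(YAW),np.cos(YAW),0],[0,0,1]]).T*1000
m=(L[:,0]>-90)&(L[:,0]<-45)&(L[:,1]>62)&(L[:,1]<120)&(L[:,2]>5)&(L[:,2]<40)
print(m.sum(),np.percentile(L[m],[2,50,98],0))
p,d=snap('side','s3.png'); cv2.imwrite('pics/s3c.png',cv2.resize(p[200:370,270:440,::-1],None,fx=3.5,fy=3.5,interpolation=cv2.INTER_CUBIC))
for t in ['carrier_grip','carrier_rib','pocket','catch','crank_pin']:
    for c,x in find('side',t): print(t,c,x)
```

```text
t 16.3 phi -26.880259229387352 r mm 142.91752881872608 y 87.2952190199212 F rad,tan,y 0.5666576584699117 0.2787865687487142 -0.6646562251479035 M [-0.0143  0.0478 -0.0107] grip 42.33330772004197
[(0.7, array([ 0.4582, -0.1019,  0.1551]))] [ 0.4594 -0.1004  0.156 ]
1553 [[-74.0144  63.3639  19.8958]
 [-67.258   88.8202  25.6471]
 [-60.5259 111.6393  27.7685]]
carrier_grip 0.68 [ 0.5521 -0.1651  0.0736]
carrier_rib 0.73 [ 0.5291 -0.1696  0.1149]
carrier_rib 0.24 [ 0.6049 -0.3781  0.0878]
pocket 0.81 [ 0.5536 -0.1647  0.1363]
pocket 0.73 [ 0.5346 -0.1746  0.121 ]
catch 0.37 [ 0.5358 -0.1739  0.1193]
crank_pin 0.59 [ 0.4639 -0.4167  0.0923]
crank_pin 0.5 [ 0.4661 -0.1021  0.1596]
```

View pics/s3c.png

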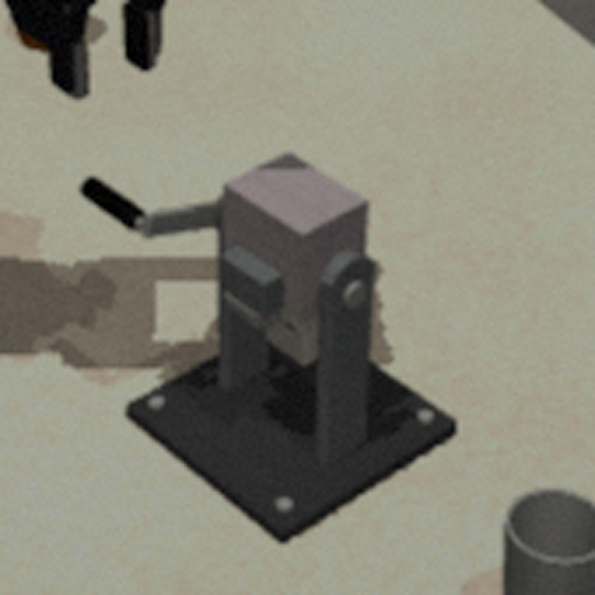

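View pics/s3.png

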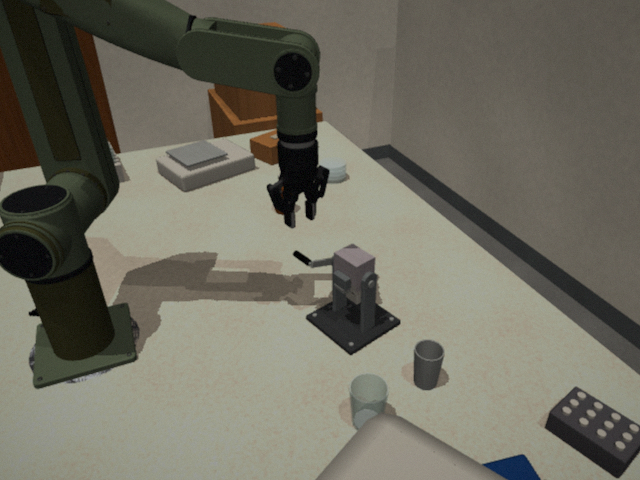

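```bash
python3 -c "
from h import *
print(job.hand_in())"
```

```text
the job is handed in; nothing more can be done
None
```

The carrier is latched in the cradle, the cradle is upside down at its stop, and I handed the job in at about 16.5 s of the 54 s allowed.

- **Pressing home:** I pinched the carrier's tab and pushed it in about 17 mm, until it bottomed on the cradle floor at about 20 N. The wrist camera put the tab top 17.5 mm lower than before.
- **Tug test:** On the pull back the carrier rose about 3.3 mm and the catch held it. The first reading was 19 N, slightly over the 12–18 N asked for. I eased to 15 N and held it there, and it did not move.
- **Turning:** I let go of the carrier, gripped the crank and swung it over. It stopped moving at 73° from up on the robot's side while I still pushed with 9 N, which is above the friction, so it was at the stop.
- **Final check:** With the gripper open and about 10 cm clear, the crank grip sits within 2 mm of where the stop should put it. The carrier hangs upside down at 74 mm, the height expected when the catch carries its weight. The beaker and cup look unmoved in the last side view; the arm partly hid the bottle there, but nothing came near it.

**Disagreements:** The wrist camera's sideways reading was about 2.5 mm off from the jaws, which I corrected for. A few network detections of the crank grip and rib were false, and I ignored them. On the first move down to the crank the arm had not settled, so it ended up about 7 mm off; I corrected this before closing the gripper.

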